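# Gauge a bushing on the step mandrel and sort it

### The arm

A 7-joint arm with a two-finger parallel gripper is mounted at the origin on a cart in front of the work surface, level with it; the furniture and walls round the work are solid. World frame = base frame: x ahead of the robot, y to its left, z up, the work surface at z = 0. Lengths are in m, angles in rad, forces in N, time in s.
With the tool pointing down it reaches from about 0.4 to 0.85 m from the base axis. Payload 10.4 kg.
Tool frame: the origin (TCP) lies between the finger pads; the fingertips stand 22 mm ahead of it and the grasp point (between the pads) lies 3 mm ahead of it (r.nose_length is the distance from the TCP to the fingertips, in m); z points along the fingers, y is the line along which they close (so a half turn about z gives the same grasp; the last joint's range is limited). The gripper opens to 87 mm and grips with 3 to 60 N. Pads are 19 mm wide; open, the fingers measure 117 mm over their backs; the gripper's body (75 mm by 190 mm) begins 51 mm behind the grasp point.
Start: joints at [1.207, 0.332, -0.065, 1.46, 0.022, 1.35, -0.088], TCP at [0.209, -0.589, 0.245] pointing down, gripper open.
Joint ranges: [-2.6, 2.6], [-0.5, 2.12], [-1.47, 1.34], [0.16, 2.42], [-1.27, 4.41], [0.06, 2.06], [-2.6, 2.6]. Speed limits (rad/s): [2.22, 2.22, 2.79, 2.79, 3.14, 3.14, 3.14].

### API

Orientations are given as a unit quaternion [x, y, z, w].
In Python, from bench import readout, cams, r gives the robot as it stands. The module is installed in compiled form; this text tells all that it offers.
- The arm moves only by the tool step_arm, never from a script. Its argument "deltas" is a list that holds one entry, the list of rows, each a list of 7 numbers: the turn, a rotation vector about the tool's x, y, z in rad, then the shift along the tool's x, y, z in m, then the opening in per cent of the stroke, from 0 (shut) to 100 (fully open). A call has 1 to 20 rows; each row is the pose to reach, as a shift and turn from the pose commanded when the call began, along the tool's axes at that moment; what a row does not reach only later rows make up. A row lasts 1/8 s, in which the tool goes at most 62.5 mm and 10.7 degrees, less where a joint would pass 70% of its speed; a pose out of reach is approached as far as the arm can. A call with a gripper value outside its range is refused whole. The fingers move at their own pace and stop on an object; "squeeze" is the grip in N (left out, the last holds). Time passes only in rows, so rows that repeat a pose let the fingers close. It gives the time, the measured TCP pose, the force, the opening and the grip force at its end, in the units of the state.
- readout.read_state(): the state, without advancing time (a new reading comes with each control period).
- cams.camera(name): name is "scene" or "side" or "wrist"; returns a dict with "img" (384x512x3 uint8, red, green, blue), "fx", "fy", "cx", "cy" (pixels), "origin" and "rotation" of the camera in the world; the wrist camera has in their place "T_tool_cam" (4x4, takes a point from camera to tool coordinates, whose origin is the TCP and whose axes are the flange's). Camera axes: x right, y up, looking along -z (the intrinsics and any distortion apply to the point x, -y, -z); pixel columns grow to the right and rows downward; lengths in m; the calibration is good to about 2 mm. A picture is of the moment at which its call begins: read the wrist's pose just before it. There is no depth.
- r.close_job(): hands the job in; it is judged then, once.
The state is a dict: "time": time; "joint_positions": joint angles; "joint_vel": joint speeds; "joint_torque": joint torques, N m; "ee_pos": TCP position; "eef_rot": TCP orientation; "ft_force": force on the tool from outside, world axes, zero at the start; "torque": the same for the moment, N m; "width": finger opening in m; "grip_force": force on a finger pad.
Only numpy, scipy, OpenCV 4.12 (cv2) and the standard library are available. Lean on these libraries where they do the work, as an engineer would, in place of code of your own. Each camera call takes 0.05 s, during which the arm holds its last target. There are 200 camera calls.

### The job

Take the bushing that stands in the U-shaped stop, slide it down over the stepped mandrel until it truly stops and keep it pressed there for about a second with a steady gentle push of about 12 N, never more than 20 N. See at which step it stopped, then draw it off and set it down, without dropping it, flat in the bay of the sorting tray with the matching number of rivets: one for the highest step, two for the middle, three for the lowest (left, middle and right bay). Leave the other two bushings and the mug where they are.

Things in the scene. Friction and masses are not known exactly. Their poses are not given: they have to be found in the camera images.
- gauge: fixed, rigid step mandrel, upright, clamped in a 90x90x12 mm base at an unmeasured height, different each time. Origin: centre of the base's underside, z up the axis. Top down: tip cone 8 to 19 mm diameter, lands of 19, 24, 29, 34 mm joined by conical shoulders 1.5 mm high; the last three bear 1, 2, 3 engraved lines. Tip 81 to 94 mm above the bench. An off-centre bushing catches too high.
- step_1 (a point): point fixed to the gauge's base, on the axis, 57 mm above the bench. The lower face of the 21.4 mm bore stops 0 to 13 mm above it (as the mandrel is clamped), on the highest shoulder, just above the land with 1 line; radial play on the land above that shoulder 1.2 mm
- step_2 (a point): the same for the 26.4 mm bore and the middle shoulder, above the land with 2 lines: point 40 mm above the bench, the stop 0 to 13 mm above it; radial play 1.2 mm
- step_3 (a point): the same for the 31.4 mm bore and the lowest shoulder, above the land with 3 lines: point 23 mm above the bench, the stop 0 to 13 mm above it; radial play 1.2 mm
- tray: fixed grey sheet-metal sorting tray 80 (x) x 204 (y) x 14 mm: three bays side by side along its y, each 60 mm square inside, floor 8 mm above the bench, rails 6 mm above the floor. 1, 2 or 3 steel rivets on the 14 mm wide front (-x) rail mark the bays; bay 1 is at +y (left), bay 3 at -y. Origin: underside, below the centre of bay 2.
- bay_1 (a point): centre of the floor of the bay with one rivet
- bay_2 (a point): centre of the floor of the bay with two rivets
- bay_3 (a point): centre of the floor of the bay with three rivets
- stop: fixed U-shaped steel stop on the bench, 72x72 mm outside, 60 mm inside, walls 8 mm high, no floor, open towards -x of its own frame. Origin: centre of its underside. The bushing to gauge stands inside, within about 5 mm of this origin.
- bushing_a: bushing a: steel bushing (plain sleeve), outside diameter 44 mm, height 30 mm, about 0.2 kg. The three look alike outside; the bores are 21.4, 26.4 and 31.4 mm, one each; whose is whose is not told. Origin: centre of its lower face, z along its axis. Stands upright on the bench, inside the stop or waiting at the back.
- bushing_b: bushing b: steel bushing (plain sleeve), outside diameter 44 mm, height 30 mm, about 0.2 kg. The three look alike outside; the bores are 21.4, 26.4 and 31.4 mm, one each; whose is whose is not told. Origin: centre of its lower face, z along its axis. Stands upright on the bench, inside the stop or waiting at the back.
- bushing_c: bushing c: steel bushing (plain sleeve), outside diameter 44 mm, height 30 mm, about 0.2 kg. The three look alike outside; the bores are 21.4, 26.4 and 31.4 mm, one each; whose is whose is not told. Origin: centre of its lower face, z along its axis. Stands upright on the bench, inside the stop or waiting at the back.
- mug: white mug, 81x110x61 mm, a bystander; origin: centre of its underside
Mind the look-alikes: they are no part of the job. Leave any blue or turquoise look-alike of the gauge alone.

How it is judged:
On the way:
1. the bushing is slid down to its stop on the mandrel and held pressed there with more than 8 N for half a second (((contact force between bushing_a and gauge above 8 N and horizontal distance between bushing_a and gauge below 0.003 m and z of bushing_a in the frame of gauge between 0.0538 and 0.0713 m and angle between bushing_a's own z axis and vertical below 0.08 rad) or (contact force between bushing_b and gauge above 8 N and horizontal distance between bushing_b and gauge below 0.003 m and z of bushing_b in the frame of gauge between 0.0368 and 0.0543 m and angle between bushing_b's own z axis and vertical below 0.08 rad) or (contact force between bushing_c and gauge above 8 N and horizontal distance between bushing_c and gauge below 0.003 m and z of bushing_c in the frame of gauge between 0.0198 and 0.0373 m and angle between bushing_c's own z axis and vertical below 0.08 rad))), for 0.5 s.
At the end, for the whole second after the job is handed in: the bushing that started in the stop lies flat (within 0.08 rad) and at rest on the floor of the bay matching the step where it stops, within 13 mm of the bay's centre; the other two bushings are within 20 mm of where they started (((horizontal distance between bushing_a and bay_1 below 0.013 m and z of bushing_a in the frame of tray below 0.011 m and angle between bushing_a's own z axis and vertical below 0.08 rad and linear speed of bushing_a below 0.02 m/s and distance of each of bushing_b, bushing_c from where it was at the start of the episode below 0.02 m and horizontal distance between each of bushing_b, bushing_c and stop above 0.05 m) or (horizontal distance between bushing_b and bay_2 below 0.013 m and z of bushing_b in the frame of tray below 0.011 m and angle between bushing_b's own z axis and vertical below 0.08 rad and linear speed of bushing_b below 0.02 m/s and distance of each of bushing_a, bushing_c from where it was at the start of the episode below 0.02 m and horizontal distance between each of bushing_a, bushing_c and stop above 0.05 m) or (horizontal distance between bushing_c and bay_3 below 0.013 m and z of bushing_c in the frame of tray below 0.011 m and angle between bushing_c's own z axis and vertical below 0.08 rad and linear speed of bushing_c below 0.02 m/s and distance of each of bushing_a, bushing_b from where it was at the start of the episode below 0.02 m and horizontal distance between each of bushing_a, bushing_b and stop above 0.05 m))); the robot touches nothing.
It fails at once if a bushing is pressed or struck against the gauge with more than 26 N (contact force between any of bushing_a, bushing_b, bushing_c and gauge above 26 N).
It fails at once if a bushing is dropped or rammed into the tray (more than 40 N) (contact force between any of bushing_a, bushing_b, bushing_c and tray above 40 N).
It fails at once if the mug is pushed more than 30 mm or tipped (distance of mug from where it was at the start of the episode above 0.03 m or angle between mug's own z axis and vertical above 0.3 rad).
It also fails if it takes over 58 s, if anything falls off the work surface, if the arm or the gripper's body presses on something with over 40 N, if the wrist force passes 120 N, or if a joint passes its speed limit or range.

## Working session

There is one attempt and no reset: what is moved stays moved. The work goes in short steps, Python scripts to look and compute and a tool call to move; the robot and the scene stay as the last step left them, time stands still between calls to the robot, and variables do not carry over. Pictures are saved under pics/ and viewed, at most 10 in all, crops included, and the job is handed in when it is done.

Besides the shell and the picture viewer there is one more tool, called as name(argument=value, ...), one argument or row to a line, values as JSON. step_arm: Moves the arm, as the interface text tells. Its arguments: {"type":"object","properties":{"deltas":{"type":"array"},"squeeze":{"type":"number"}},"required":["deltas"]}

```bash
mkdir -p pics
cat > h.py <<'E'
import numpy as np, cv2
from scipy.spatial.transform import Rotation as R
from bench import readout, cams, r
def grab(n):
    s=readout.read_state(); c=cams.camera(n)
    if n=='wrist':
        T=np.array(c['T_tool_cam']); Rt=R.from_quat(s['eef_rot']).as_matrix()
        c['rotation']=Rt@T[:3,:3]; c['origin']=np.array(s['ee_pos'])+Rt@T[:3,3]
    c['origin']=np.array(c['origin']); c['rotation']=np.array(c['rotation']).reshape(3,3)
    return s,c
def save(c,name): cv2.imwrite('pics/'+name,c['img'][:,:,::-1])
def ray(c,u,v):
    return c['rotation']@np.array([(u-c['cx'])/c['fx'],-(v-c['cy'])/c['fy'],-1.])
def onz(c,u,v,z):
    d=ray(c,u,v); o=c['origin']; return o+d*(z-o[2])/d[2]
def proj(c,p):
    q=c['rotation'].T@(np.array(p)-c['origin']); return c['cx']+c['fx']*q[0]/-q[2], c['cy']-c['fy']*q[1]/-q[2]
def tri(cs,uvs):
    A=np.zeros((3,3));b=np.zeros(3)
    for c,(u,v) in zip(cs,uvs):
        d=ray(c,u,v);d/=np.linalg.norm(d);P=np.eye(3)-np.outer(d,d);A+=P;b+=P@c['origin']
    return np.linalg.solve(A,b)
E
python3 - <<'E'
from h import *
for n in ['scene','side','wrist']:
    s,c=grab(n); save(c,n+'0.png'); print(n,{k:(np.round(v,3).tolist() if k!='img' else 0) for k,v in c.items()})
print(s)
a=np.hstack([cv2.imread('pics/scene0.png'),cv2.imread('pics/side0.png')])
E
```

```text
Traceback (most recent call last):
  File "h.py", line 9, in grab
    c['origin']=np.array(c['origin']); c['rotation']=np.array(c['rotation']).reshape(3,3)
                                                     ~~~~~~~~~~~~~~~~~~~~~~~~~~~~~~~^^^^^
ValueError: cannot reshape array of size 4 into shape (3,3)
```

```bash
python3 - <<'E'
t=open('h.py').read()
t=t.replace("c['rotation']=np.array(c['rotation']).reshape(3,3)","c['rotation']=np.array(c['rotation'])\n    if c['rotation'].size==4: c['rotation']=R.from_quat(c['rotation']).as_matrix()")
open('h.py','w').write(t)
E
python3 - <<'E'
from h import *
for n in ['scene','side','wrist']:
    s,c=grab(n); save(c,n+'0.png'); print(n,{k:(np.round(v,3).tolist() if k!='img' else 0) for k,v in c.items()})
print(s)
E
```

```text
scene {'img': 0, 'fx': 357.285, 'fy': 357.285, 'cx': 251.069, 'cy': 192.858, 'origin': [-0.038, 0.578, 0.555], 'rotation': [[-0.687, 0.352, -0.635], [-0.726, -0.355, 0.589], [-0.018, 0.866, 0.5]]}
side {'img': 0, 'fx': 401.323, 'fy': 401.323, 'cx': 249.699, 'cy': 195.087, 'origin': [0.616, 0.775, 0.656], 'rotation': [[-1.0, 0.008, 0.019], [0.01, -0.578, 0.816], [0.018, 0.816, 0.578]]}
wrist {'img': 0, 'fx': 299.599, 'fy': 299.599, 'cx': 260.248, 'cy': 196.328, 'T_tool_cam': [[0.001, 0.969, 0.248, 0.066], [1.0, -0.001, 0.0, -0.0], [0.0, 0.248, -0.969, -0.141], [0.0, 0.0, 0.0, 1.0]], 'rotation': [[0.335, 0.913, 0.234], [-0.942, 0.325, 0.082], [-0.001, -0.248, 0.969]], 'origin': [0.271, -0.567, 0.385]}
{'time': 0.15, 'joint_positions': array([ 1.20740553,  0.33270015, -0.06471414,  1.46072286,  0.02156058,
        1.34989746, -0.08847367]), 'joint_vel': array([ 0.00038884, -0.00221688,  0.00065683, -0.00224333, -0.00076558,
        0.00236853,  0.00092042]), 'joint_torque': array([ 2.48627684e-04, -6.23632121e+01,  2.41851801e-02, -3.90143359e+01,
       -6.14255690e-02,  3.71619605e-02,  6.98182384e-05]), 'ee_pos': array([ 0.20882957, -0.58880434,  0.2439655 ]), 'eef_rot': array([ 9.85513642e-01,  1.69595380e-01, -8.82515628e-05, -5.09986184e-04]), 'ft_force': array([-0.10552026, -0.0959117 , -0.30603915]), 'torque': array([ 0.02051683, -0.01888585, -0.02160602]), 'grip_force': 0.0, 'width': 0.08707775768984914}
```

View pics/scene0.png

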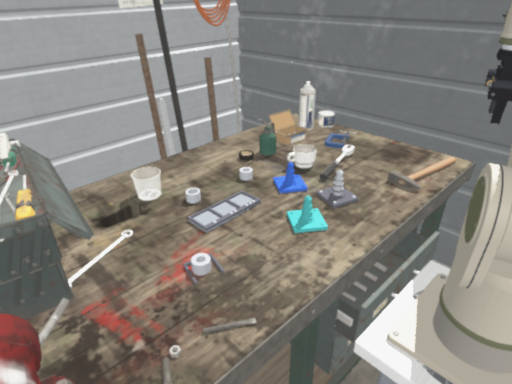

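View pics/side0.png

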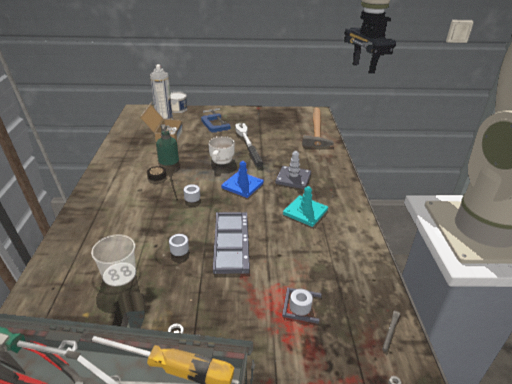

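The scene view shows the bushing in the stop at (201,264), waiting bushings at (193,195) and (246,173), and the tray at (225,211). The grey gauge is at (339,190), with blue (290,182) and turquoise (307,217) look-alikes. In the side view the stop bushing is at (301,302), the others at (192,193) and (179,245), and the grey gauge at (294,170). The blue and turquoise look-alikes are at (242,182) and (306,208), and the tray is at (232,243).

Candidates for the bushing are the three listed, and I choose the one in the U-stop. Candidates for the gauge are grey, blue and turquoise, and I choose grey.

Run:
```python
from h import *
a=cv2.imread('pics/scene0.png');b=cv2.imread('pics/side0.png')
crop=lambda i,u,v:cv2.resize(i[v-40:v+40,u-50:u+50],None,fx=4,fy=4,interpolation=cv2.INTER_CUBIC)
cv2.imwrite('pics/crop1.png',np.vstack([np.hstack([crop(b,300,300),crop(b,294,175)]),np.hstack([crop(a,201,264),crop(b,232,243)])])[:600])
_,S=grab('scene');_,D=grab('side')
print('bush',onz(S,201,258,.03),onz(D,301,297,.03), tri([S,D],[(201,258),(301,297)]))
print('gauge tip',tri([S,D],[(339,171),(295,153)]))
print('base',onz(S,338,197,.012),onz(D,293,178,.012))
print('others',[onz(D,u,v,.03) for u,v in((192,188),(179,239))])
print('tray',[onz(D,u,v,.014) for u,v in((218,212),(247,212),(249,272),(214,272))])
print('turq',tri([S,D],[(307,196),(308,187)]),'mug',onz(D,222,160,0))
```

```text
bush [0.49749177 0.23939988 0.03      ] [0.49745134 0.24209223 0.03      ] [0.49734308 0.24020106 0.02936201]
gauge tip [ 0.46525366 -0.23585526  0.08928876]
base [ 0.45235105 -0.22625273  0.012     ] [ 0.46619604 -0.22199465  0.012     ]
others [array([ 0.75451898, -0.13868738,  0.03      ]), array([0.76224855, 0.0716547 , 0.03      ])]
tray [array([ 0.6788314 , -0.05247291,  0.014     ]), array([ 0.60329733, -0.05340727,  0.014     ]), array([0.59999279, 0.15967078, 0.014     ]), array([0.67603801, 0.16016609, 0.014     ])]
turq [ 0.44844253 -0.07030382  0.08263761] mug [ 0.68206972 -0.34334785  0.        ]
```

View pics/crop1.png

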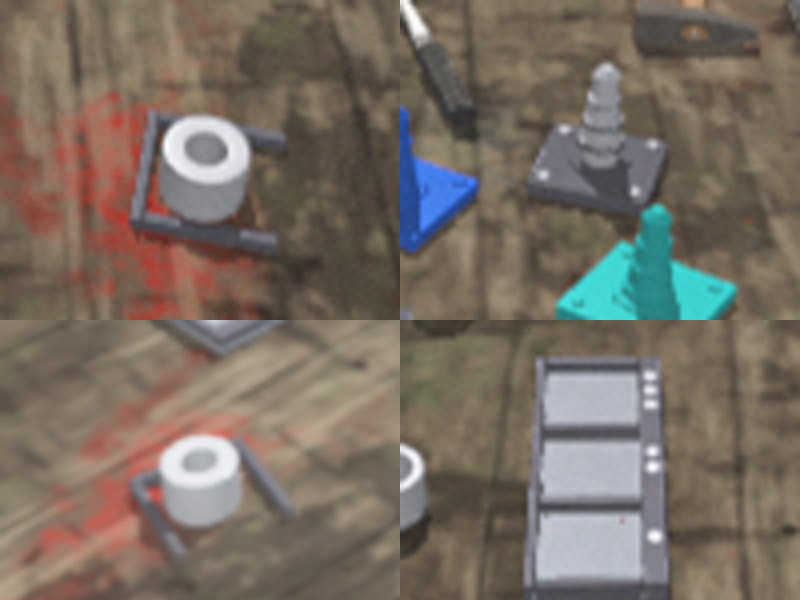

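The crop confirms the bushing standing in the U-stop (205,150 in the crop), the grey gauge (600,115), and the tray with 3, 2 and 1 rivets from the far end to the near end. I'll look at the gauge from above on the way.

step_arm(
  deltas=[
    [[0,0,0.341,0.359,-0.247,0.024,100],[0,0,0.341,0.359,-0.247,0.024,100],[0,0,0.341,0.359,-0.247,0.024,100],[0,0,0.341,0.359,-0.247,0.024,100],[0,0,0.341,0.359,-0.247,0.024,100],[0,0,0.341,0.359,-0.247,0.024,100],[0,0,0.341,0.359,-0.247,0.024,100],[0,0,0.341,0.359,-0.247,0.024,100],[0,0,0.341,0.359,-0.247,0.024,100],[0,0,0.341,0.359,-0.247,0.024,100],[0,0,0.341,0.359,-0.247,0.024,100],[0,0,0.341,0.359,-0.247,0.024,100]],
  ],
)

```text
time: 1.8
ee_pos: [0.4644, -0.2369, 0.2206]
eef_rot: [1.0, -0.001, 0.0, 0.0]
ft_force: [0.3, 0.2, -0.3]
width: 0.0873
grip_force: 0.0
```

Run:
```python
from h import *
s,c=grab('wrist'); save(c,'w1.png'); print(s['time'],s['ee_pos'],s['eef_rot'],s['joint_positions'],s['ft_force'])
for p in [(.465,-.236,.089),(.465,-.236,.012)]: print(proj(c,p))
```

```text
1.8 [ 0.46444583 -0.23685798  0.22062511] [ 9.99999783e-01 -6.45108628e-04  8.28682585e-05  9.99960438e-05] [ 0.69662536  0.13993173 -0.33976178  1.75197548  0.04901193  1.25771591
 -1.22724405] [ 0.32234175  0.16783344 -0.3489953 ]
(np.float64(259.21588589920685), np.float64(192.23549510383808))
(np.float64(259.4032949749659), np.float64(176.97055102914106))
```

View pics/w1.png

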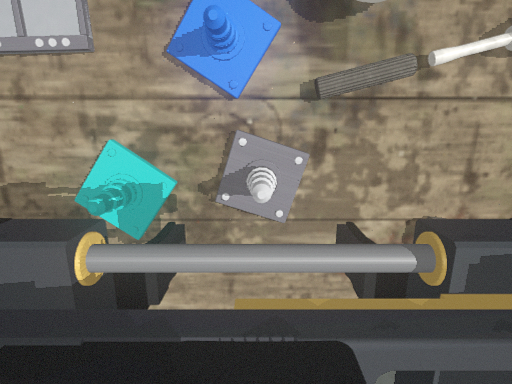

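The wrist view shows the grey gauge, with base screws at about (242,142), (299,160), (279,213) and (225,197), and its tip at about (262,193). I'll refine these.

Run:
```python
from h import *
s,c=grab('wrist'); g=cv2.cvtColor(c['img'],cv2.COLOR_RGB2GRAY)
P=[]
for u,v in((242,142),(299,160),(279,213),(225,197)):
    w=g[v-6:v+7,u-6:u+7].astype(float); m=np.clip(w-150,0,None); y,x=np.mgrid[-6:7,-6:7]
    p=(u+(m*x).sum()/m.sum(),v+(m*y).sum()/m.sum()); P.append(onz(c,*p,.0125)); print(p,P[-1])
P=np.array(P);print('base centre',P.mean(0),'sides',[np.linalg.norm(P[i]-P[i-1]) for i in range(4)])
_,S=grab('scene');_,D=grab('side')
# row-wise silhouette of the gauge
for n,C,(u0,u1,v0,v1) in(('S',S,(325,353,168,192)),('D',D,(282,308,150,178))):
    q=C['img'][v0:v1,u0:u1].astype(int); print(n); print(q.mean(2).astype(int)[::2])
for z in(.081,.0875,.094):print(z,proj(c,(*P.mean(0)[:2],z)),proj(S,(*P.mean(0)[:2],z)),proj(D,(*P.mean(0)[:2],z)))
w=c['img'][164:210:2,244:280].mean(2).astype(int);print(w)
```

```text
(np.float64(242.4840361445783), np.float64(141.35060240963855)) [ 0.50665366 -0.21641331  0.0125    ]
(np.float64(298.47699143129165), np.float64(159.94097112027927)) [ 0.48527407 -0.28134928  0.0125    ]
(np.float64(279.2467724087053), np.float64(213.21984507561785)) [ 0.420246   -0.25994329  0.0125    ]
(np.float64(225.3487626031164), np.float64(196.8359303391384)) [ 0.44089821 -0.19483116  0.0125    ]
base centre [ 0.46326799 -0.23813426  0.0125    ] sides [np.float64(0.06920671470484852), np.float64(0.06836495993555589), np.float64(0.06846070149137846), np.float64(0.06830888104841501)]
S
[[123 125 116 110 107 107 105  99  91  93 109 124 130 131 130 129 131 130
  125 118 111 107 106 111 118 125 130 134]
 [120 113 107 105 101  96  90  83  83  91 116 144 162 187 210 215 205 160
  119 109 111 116 121 126 130 133 132 129]
 [109 108 108 104  92  80  75  75  82  98 115 151 182 191 202 217 224 217
  175 138 134 136 138 139 138 137 137 136]
 [101 102  94  82  79  81  89  96  94  91  99 136 169 182 189 193 189 171
  144 132 136 141 147 152 152 151 150 149]
 [ 72  77  78  85  95 106 103  93
[... 5755 characters left out ...]
 165 169 172 173 175 181 188
  189 196 203 206 209 206 183 134 140 141 145 142 143 144 142 145 144 143]
 [142 141 141 139 144 142 141 141 140 140 141 139 142 152 168 176 180 185
  188 189 188 161 149 138 140 142 144 143 140 140 142 140 141 142 140 141]
 [138 141 139 142 141 139 143 144 142 144 146 143 142 143 142 140 139 135
  138 140 142 140 142 143 141 137 139 139 141 143 143 142 143 142 142 141]
 [140 138 140 142 136 139 139 138 138 139 141 140 138 144 142 141 143 141
  145 141 142 138 134 141 138 141 142 142 142 143 139 142 137 142 140 143]
 [138 137 141 141 140 140 140 141 138 139 141 139 137 139 139 138 139 140
  141 143 141 143 140 140 141 142 140 137 139 139 140 143 141 142 140 139]]
```

step_arm(
  deltas=[
    [[0,0,0,0.033,-0.477,0.06,100],[0,0,0,0.033,-0.477,0.06,100],[0,0,0,0.033,-0.477,0.06,100],[0,0,0,0.033,-0.477,0.06,100],[0,0,0,0.033,-0.477,0.06,100],[0,0,0,0.033,-0.477,0.06,100],[0,0,0,0.033,-0.477,0.06,100],[0,0,0,0.033,-0.477,0.06,100],[0,0,0,0.033,-0.477,0.06,100],[0,0,0,0.033,-0.477,0.06,100],[0,0,0,0.033,-0.477,0.06,100],[0,0,0,0.033,-0.477,0.06,100]],
  ],
)

```text
time: 3.5
ee_pos: [0.4982, 0.2396, 0.1608]
eef_rot: [1.0, -0.001, 0.0, 0.0]
ft_force: [0.2, -0.3, -0.2]
width: 0.0871
grip_force: 0.0
```

Run:
```python
from h import *
s,c=grab('wrist'); save(c,'w2.png'); print(s['time'],s['ee_pos'],s['eef_rot'],s['joint_positions'])
hsv=cv2.cvtColor(c['img'],cv2.COLOR_RGB2HSV); m=((hsv[...,1]<25)&(hsv[...,2]>150)).astype(np.uint8)*255
cn,h=cv2.findContours(m,cv2.RETR_CCOMP,cv2.CHAIN_APPROX_NONE)
for i,k in enumerate(cn):
    if cv2.contourArea(k)>150: e=cv2.fitEllipse(k); print(i,h[0][i][3],e,onz(c,*e[0],.03), cv2.contourArea(k))
```

```text
3.5 [0.4982252  0.2395755  0.16076162] [ 9.99999442e-01 -9.78584383e-04  3.04001039e-04  2.58361921e-04] [ 0.06949649  0.31717765 -0.7055416   1.73079144  0.22185585  1.17463047
 -2.27043657]
0 -1 ((257.9964904785156, 260.5619812011719), (13.565526962280273, 563.0343017578125), 89.96721649169922) [0.42951788 0.24174149 0.03      ] 4156.5
23 -1 ((258.0427551269531, 192.9791259765625), (44.87897491455078, 48.08078384399414), 17.02442741394043) [0.49833483 0.24148404 0.03      ] 1684.0
24 23 ((258.91790771484375, 193.3050537109375), (18.70813751220703, 23.58106231689453), 136.3204803466797) [0.49802075 0.24066866 0.03      ] 342.0
27 -1 ((266.9550476074219, 161.28271484375), (4.014637470245361, 89.20647430419922), 102.50530242919922) [0.52794619 0.23329975 0.03      ] 223.0
40 -1 ((434.8826904296875, 38.32126998901367), (80.8680648803711, 191.6494598388672), 88.90876770019531) [0.62936198 0.09527426 0.03      ] 10244.0
```

View pics/w2.png

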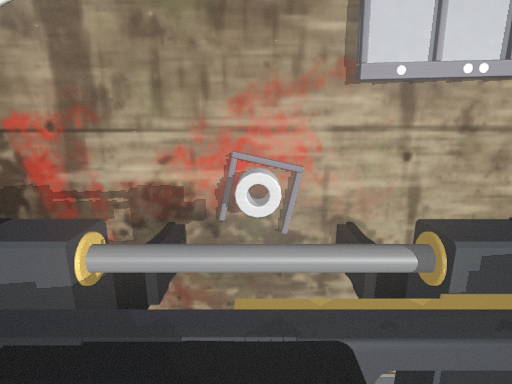

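The bushing is at (258,193), with a bore of about 21 px against an outside of about 47 px. Now I'll descend and grasp it with the tips 11 mm above the bench, over the 8 mm walls.

step_arm(
  deltas=[
    [[0,0,0,0,-0.0016,0.06,100],[0,0,0,0,-0.0016,0.11,100],[0,0,0,0,-0.0016,0.128,100],[0,0,0,0,-0.0016,0.128,100],[0,0,0,0,-0.0016,0.128,60],[0,0,0,0,-0.0016,0.128,45],[0,0,0,0,-0.0016,0.128,40],[0,0,0,0,-0.0016,0.128,30],[0,0,0,0,-0.0016,0.128,30],[0,0,0,0,-0.0016,0.128,30],[0,0,0,0,-0.0016,0.128,30]],
  ],
  squeeze=40,
)

```text
time: 4.92
ee_pos: [0.4979, 0.2423, 0.0326]
eef_rot: [1.0, -0.0, 0.0, 0.0]
ft_force: [-0.4, -2.1, 1.9]
width: 0.0431
grip_force: 40.0
```

Run:
```python
from h import *
s,c=grab('wrist'); save(c,'w3.png'); print({k:np.round(v,4).tolist() for k,v in s.items()})
_,d=grab('side'); i=np.hstack([c['img'][100:340,60:460],cv2.resize(d['img'][240:360,220:420],None,fx=2,fy=2)])
cv2.imwrite('pics/g1.png',i[:,:,::-1])
```

```text
{'time': 4.925, 'joint_positions': [0.0054, 0.4813, -0.6481, 1.8317, 0.3521, 0.9457, -2.3685], 'joint_vel': [-0.0008, -0.0001, 0.0014, 0.0008, -0.0032, 0.0001, -0.001], 'joint_torque': [-0.2325, -55.8831, -9.7949, -30.1684, -0.0288, -0.4402, -0.0296], 'ee_pos': [0.4979, 0.2423, 0.0326], 'eef_rot': [1.0, -0.0001, 0.0001, 0.0001], 'ft_force': [-0.4354, -2.0933, 1.8798], 'torque': [-0.1591, 0.1568, 0.0642], 'grip_force': 40.0006, 'width': 0.0431}
```

View pics/g1.png

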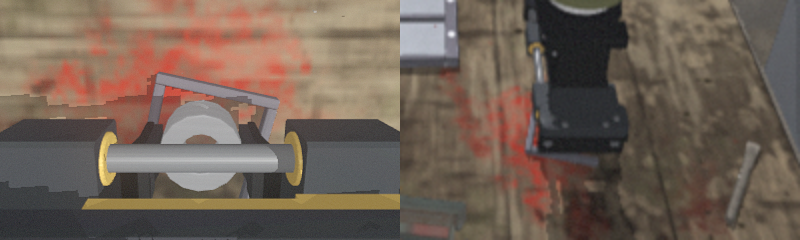

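The gripper holds the bushing (ring at about (201,130) in the crop). I'll measure its offset in the hand from the far edge of the ring and the bore.

Run:
```python
from h import *
s,c=grab('wrist'); g=c['img'].mean(2).astype(int)
for u in(252,258,262,268): print(u,g[192:244,u].tolist())
print([ (v,np.round(onz(c,261,v,.03)-s['ee_pos'],4).tolist()) for v in(198,200,202,232,236,240)])
for x in(-.003,0,.003): print(x,[np.round(proj(c,s['ee_pos']+np.array([x+d,0,-.0026])),1).tolist() for d in(.022,.0107,.0132,.0157)])
for v in(215,220,225): print(v,g[v,210:310].tolist())
```

```text
252 [123, 123, 130, 126, 124, 128, 132, 130, 129, 123, 149, 147, 145, 145, 140, 143, 144, 143, 145, 143, 143, 144, 142, 151, 170, 177, 174, 171, 171, 172, 171, 170, 171, 173, 175, 171, 170, 171, 168, 169, 171, 171, 168, 158, 127, 108, 108, 108, 102, 106, 102, 98]
258 [114, 106, 133, 130, 126, 129, 128, 132, 136, 152, 144, 153, 153, 153, 142, 142, 146, 142, 144, 144, 143, 144, 148, 163, 183, 178, 172, 169, 173, 171, 169, 169, 171, 170, 170, 175, 172, 175, 168, 171, 170, 169, 160, 100, 105, 108, 106, 104, 107, 106, 101, 99]
262 [137, 110, 129, 129, 124, 124, 126, 130, 147, 158, 144, 144, 161, 156, 156, 142, 143, 148, 149, 146, 141, 145, 151, 175, 182, 175, 169, 173, 170, 171, 168, 167, 170, 172, 171, 170, 173, 171, 168, 168, 169, 165, 137, 103, 102, 104, 105, 101, 101, 102, 101, 98]
268 [145, 142, 121, 95, 110, 126, 129, 126, 100, 132, 148, 145, 143, 146, 145, 158, 141, 142, 147, 145, 143, 144, 147, 154, 179, 176, 172, 171, 170, 172, 171, 171, 170, 171, 172, 169, 171, 175, 173, 170, 168, 170, 170, 165, 102, 104, 104, 100, 102, 103, 102, 100]
[(198, [0.0288, -0.0004, -0.0026]), (200, [0
[... 1146 characters left out ...]
0, 173, 169, 170, 171, 173, 171, 172, 170, 172, 172, 171, 171, 175, 173, 174, 170, 152, 144, 142, 143, 142, 141, 145, 141, 143, 140, 140, 124, 105, 108, 105, 104, 115, 142, 138, 136, 137, 138, 138, 139, 140, 137, 140, 141]
225 [61, 53, 56, 55, 63, 64, 66, 62, 60, 68, 68, 67, 69, 85, 91, 104, 133, 140, 141, 140, 143, 148, 164, 174, 171, 173, 174, 172, 172, 173, 172, 171, 171, 170, 171, 172, 171, 172, 171, 173, 171, 171, 173, 172, 172, 173, 173, 171, 170, 171, 171, 172, 172, 171, 171, 171, 171, 171, 171, 171, 172, 170, 172, 170, 167, 170, 171, 170, 171, 171, 168, 171, 172, 169, 172, 169, 167, 171, 159, 147, 140, 141, 142, 138, 142, 135, 110, 109, 89, 62, 63, 61, 65, 68, 65, 67, 65, 66, 60, 57]
```

step_arm(
  deltas=[
    [[0,0,0,0,0,-0.02,30],[0,0,0,0,0,-0.07,30],[0,0,0,0,0,-0.13,30],[0,0,0,-0.035,0.479,-0.142,30],[0,0,0,-0.035,0.479,-0.142,30],[0,0,0,-0.035,0.479,-0.142,30],[0,0,0,-0.035,0.479,-0.142,30],[0,0,0,-0.035,0.479,-0.142,30],[0,0,0,-0.035,0.479,-0.142,30],[0,0,0,-0.035,0.479,-0.142,30],[0,0,0,-0.035,0.479,-0.142,30],[0,0,0,-0.035,0.479,-0.142,30],[0,0,0,-0.035,0.479,-0.142,30],[0,0,0,-0.035,0.479,-0.142,30],[0,0,0,-0.035,0.479,-0.142,30]],
  ],
)

```text
time: 6.95
ee_pos: [0.463, -0.2357, 0.1748]
eef_rot: [1.0, 0.001, 0.0, 0.0]
ft_force: [-0.1, 0.3, -3.3]
width: 0.043
grip_force: 40.0
```

Run:
```python
from h import *
s,c=grab('wrist'); save(c,'w4.png'); print({k:np.round(v,4).tolist() for k,v in s.items()})
_,d=grab('side');_,a=grab('scene')
k=lambda i,u,v:cv2.resize(i[v-40:v+40,u-40:u+40],(400,400),interpolation=cv2.INTER_CUBIC)
B=np.array([s['ee_pos'][0],s['ee_pos'][1],.1]);print(proj(d,B),proj(a,B))
cv2.imwrite('pics/g2.png',np.hstack([k(d['img'],295,160),k(a['img'],340,175)])[:,:,::-1])
```

```text
{'time': 6.95, 'joint_positions': [0.7399, 0.1791, -0.3923, 1.8117, 0.0742, 1.1649, -1.2453], 'joint_vel': [0.0039, 0.0039, 0.0053, -0.0018, 0.003, -0.0029, 0.0013], 'joint_torque': [0.0395, -48.4263, -2.3155, -37.6327, -0.0519, -0.0532, -0.003], 'ee_pos': [0.463, -0.2357, 0.1748], 'eef_rot': [1.0, 0.0008, 0.0001, 0.0], 'ft_force': [-0.0828, 0.3238, -3.3351], 'torque': [-0.0002, 0.0014, 0.0152], 'grip_force': 39.9994, 'width': 0.043}
(np.float64(296.1057227197906), np.float64(149.58431890332338)) (np.float64(339.94950979974635), np.float64(168.08753350631997))
```

View pics/g2.png

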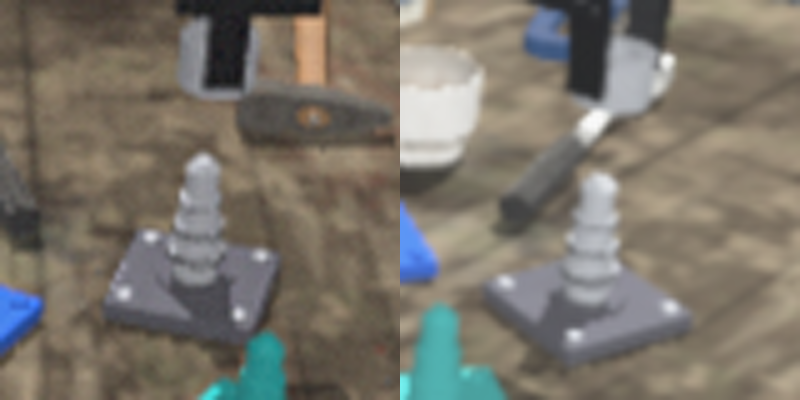

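The side crop shows the bushing (218,60) above the mandrel tip (203,155). The scene crop shows the bushing at about (622,75) above the tip (600,180). I'll do this numerically, extending the axis in both views.

Run:
```python
from h import *
s,d=grab('side');_,a=grab('scene')
print('side bush rows'); 
for v in range(124,142,2): print(v,d['img'][v,284:314].mean(1).astype(int).tolist() if 0 else d['img'][v,284:314].astype(int).mean(1).astype(int).tolist())
print('side gauge rows')
for v in (155,158,164,168): print(v,d['img'][v,284:306].astype(int).mean(1).astype(int).tolist())
print('scene bush rows')
for v in range(140,160,2): print(v,a['img'][v,332:358].astype(int).mean(1).astype(int).tolist())
print('scene gauge')
for v in (173,176,180,184,188): print(v,a['img'][v,328:356].astype(int).mean(1).astype(int).tolist())
x,y=s['ee_pos'][:2]
for n,c in(('side',d),('scene',a)):
  for z in(.142,.157,.172): print(n,z,'bush',np.round(proj(c,(x,y,z)),1),'ggauge',np.round(proj(c,(.4633,-.2375,z)),1))
  for z in(.03,.05,.07,.085): print(n,z,np.round(proj(c,(.4633,-.2375,z)),1))
```

```text
side bush rows
124 [87, 84, 86, 86, 83, 82, 82, 90, 104, 122, 120, 128, 99, 53, 35, 34, 34, 43, 32, 34, 42, 107, 135, 136, 125, 111, 104, 107, 105, 106]
126 [94, 88, 80, 77, 80, 83, 89, 123, 139, 141, 142, 139, 94, 47, 31, 29, 34, 36, 33, 29, 46, 116, 139, 134, 129, 121, 113, 108, 108, 101]
128 [88, 88, 88, 89, 86, 83, 82, 118, 133, 139, 145, 144, 86, 43, 30, 31, 34, 29, 35, 29, 64, 134, 138, 129, 124, 125, 113, 111, 110, 111]
130 [103, 103, 101, 103, 107, 104, 100, 120, 130, 135, 141, 148, 84, 32, 33, 35, 39, 38, 31, 39, 97, 133, 129, 123, 120, 122, 115, 106, 99, 96]
132 [105, 99, 105, 107, 113, 109, 109, 119, 131, 139, 141, 126, 66, 35, 36, 34, 37, 37, 29, 44, 111, 135, 116, 109, 119, 128, 129, 124, 117, 108]
134 [106, 110, 111, 112, 114, 112, 119, 125, 133, 138, 142, 118, 62, 33, 32, 36, 28, 31, 31, 48, 134, 134, 111, 102, 109, 112, 125, 118, 117, 113]
136 [118, 112, 112, 114, 113, 109, 112, 130, 130, 140, 143, 102, 51, 35, 29, 37, 30, 36, 26, 66, 133, 133, 122, 119, 118, 118, 114, 115, 121, 116]
138 [96, 83, 79, 82, 83, 86, 91, 94, 112, 125, 136, 134, 131, 135, 124, 125, 125, 123
[... 2464 characters left out ...]
13, 117, 117, 117, 117, 116, 116, 115, 116, 119]
188 [142, 141, 142, 136, 133, 153, 169, 177, 180, 185, 187, 185, 180, 179, 197, 196, 149, 127, 129, 137, 143, 140, 132, 124, 120, 121, 126, 132]
side 0.142 bush [297.4 136.3] ggauge [297.2 136.1]
side 0.157 bush [297.9 131.4] ggauge [297.7 131.2]
side 0.172 bush [298.3 126.5] ggauge [298.1 126.3]
side 0.03 [293.9 170.1]
side 0.05 [294.5 164.3]
side 0.07 [295.1 158.4]
side 0.085 [295.5 153.9]
scene 0.142 bush [341.7 154.6] ggauge [341.8 154.4]
scene 0.157 bush [342.3 149.6] ggauge [342.4 149.5]
scene 0.172 bush [342.9 144.6] ggauge [343.  144.4]
scene 0.03 [337.7 189.1]
scene 0.05 [338.4 183.2]
scene 0.07 [339.1 177.1]
scene 0.085 [339.7 172.5]
```

Comparing the views, the bushing sits about 1.6 mm towards -x and 1.6 mm towards +y of the mandrel axis. I'll correct that and start down.

step_arm(
  deltas=[
    [[0,0,0,0.0016,0.0016,0.01,30],[0,0,0,0.0016,0.0016,0.03,30],[0,0,0,0.0016,0.0016,0.042,30],[0,0,0,0.0016,0.0016,0.046,30],[0,0,0,0.0016,0.0016,0.05,30],[0,0,0,0.0016,0.0016,0.054,30],[0,0,0,0.0016,0.0016,0.056,30],[0,0,0,0.0016,0.0016,0.058,30],[0,0,0,0.0016,0.0016,0.058,30]],
  ],
)

```text
time: 8.32
ee_pos: [0.4643, -0.2383, 0.1165]
eef_rot: [1.0, -0.0, -0.0, 0.0]
ft_force: [-0.7, 0.9, -1.9]
width: 0.0436
grip_force: 40.0
```

step_arm(
  deltas=[
    [[0,0,0,-0.0005,-0.0007,0,30],[0,0,0,-0.0005,-0.0007,0.001,30],[0,0,0,-0.0005,-0.0007,0.002,30],[0,0,0,-0.0005,-0.0007,0.003,30],[0,0,0,-0.0005,-0.0007,0.004,30],[0,0,0,-0.0005,-0.0007,0.004,30]],
  ],
)

```text
time: 9.07
ee_pos: [0.4639, -0.2376, 0.1125]
eef_rot: [1.0, -0.0, 0.0, 0.0]
ft_force: [1.5, 0.5, -2.8]
width: 0.0436
grip_force: 40.0
```

step_arm(
  deltas=[
    [[0,0,0,0.0002,-0.0002,0.001,30],[0,0,0,0.0002,-0.0002,0.002,30],[0,0,0,0.0002,-0.0002,0.003,30],[0,0,0,0.0002,-0.0002,0.004,30],[0,0,0,0.0002,-0.0002,0.005,30],[0,0,0,0.0002,-0.0002,0.005,30]],
  ],
)

```text
time: 9.82
ee_pos: [0.464, -0.2374, 0.1075]
eef_rot: [1.0, -0.0, -0.0, 0.0]
ft_force: [0.6, 0.3, -1.3]
width: 0.0432
grip_force: 40.0
```

step_arm(
  deltas=[
    [[0,0,0,0,0,0.001,30],[0,0,0,0,0,0.002,30],[0,0,0,0,0,0.003,30],[0,0,0,0,0,0.004,30],[0,0,0,0,0,0.004,30]],
  ],
)

```text
time: 10.45
ee_pos: [0.464, -0.2374, 0.1035]
eef_rot: [1.0, -0.0, 0.0, 0.0]
ft_force: [0.1, 0.3, -1.7]
width: 0.0432
grip_force: 40.0
```

step_arm(
  deltas=[
    [[0,0,0,0,0,0.001,30],[0,0,0,0,0,0.002,30],[0,0,0,0,0,0.003,30],[0,0,0,0,0,0.004,30],[0,0,0,0,0,0.004,30]],
  ],
)

```text
time: 11.08
ee_pos: [0.4646, -0.2376, 0.1005]
eef_rot: [1.0, -0.0, 0.001, 0.0]
ft_force: [-2.6, 0.6, 7.5]
width: 0.0435
grip_force: 40.0
```

step_arm(
  deltas=[
    [[0,0,0,-0.0003,0,0,30],[0,0,0,-0.0006,0,0,30],[0,0,0,-0.0006,0,0,30]],
  ],
)

```text
time: 11.45
ee_pos: [0.4644, -0.2376, 0.1005]
eef_rot: [1.0, -0.0, 0.001, 0.0]
ft_force: [0.3, -0.3, 6.0]
width: 0.0433
grip_force: 40.0
```

step_arm(
  deltas=[
    [[0,0,0,0,0,0.0002,30],[0,0,0,0,0,0.0004,30],[0,0,0,0,0,0.0004,30]],
  ],
)

```text
time: 11.82
ee_pos: [0.4645, -0.2376, 0.1004]
eef_rot: [1.0, -0.0, 0.001, 0.001]
ft_force: [-0.7, 1.1, 9.8]
width: 0.043
grip_force: 40.0
```

step_arm(
  deltas=[
    [[0,0,0,0,0,0,30],[0,0,0,0,0,0,30],[0,0,0,0,0,0,30],[0,0,0,0,0,0,30],[0,0,0,0,0,0,30],[0,0,0,0,0,0,30],[0,0,0,0,0,0,30],[0,0,0,0,0,0,30],[0,0,0,0,0,0,30]],
  ],
)

```text
time: 12.95
ee_pos: [0.4645, -0.2376, 0.1004]
eef_rot: [1.0, -0.0, 0.001, 0.001]
ft_force: [0.7, 1.1, 9.5]
width: 0.0431
grip_force: 40.0
```

Run:
```python
from h import *
s,d=grab('side');_,a=grab('scene')
k=lambda i,u,v:cv2.resize(i[v-40:v+40,u-40:u+40],(400,400),interpolation=cv2.INTER_CUBIC)
cv2.imwrite('pics/g3.png',np.hstack([k(d['img'],295,160),k(a['img'],340,175)])[:,:,::-1])
_,w=grab('wrist'); save(w,'w5.png'); print(s['ft_force'],s['ee_pos'])
g=w['img'].astype(int).mean(2).astype(int)
for v in(225,230,234,238): print(v,g[v,215:305:2].tolist())
```

```text
[0.6918882  1.08860637 9.52074993] [ 0.46446921 -0.23764804  0.10040141]
225 [69, 67, 67, 66, 102, 116, 144, 143, 155, 179, 178, 177, 176, 177, 179, 178, 177, 178, 177, 178, 175, 176, 177, 177, 179, 177, 176, 175, 175, 176, 176, 176, 175, 175, 175, 176, 171, 150, 149, 147, 148, 149, 68, 68, 73]
230 [66, 67, 66, 69, 98, 150, 153, 176, 174, 175, 173, 176, 174, 173, 175, 176, 177, 175, 175, 176, 176, 176, 175, 179, 176, 179, 178, 177, 178, 179, 179, 177, 178, 179, 178, 181, 180, 180, 181, 170, 144, 146, 67, 75, 78]
234 [64, 71, 73, 59, 135, 171, 173, 174, 175, 175, 173, 174, 172, 172, 173, 177, 174, 174, 173, 173, 174, 172, 172, 173, 172, 172, 174, 174, 173, 176, 175, 174, 175, 174, 173, 177, 174, 175, 177, 177, 173, 147, 71, 75, 72]
238 [69, 66, 68, 104, 176, 173, 175, 173, 173, 174, 175, 175, 175, 172, 175, 172, 170, 172, 172, 174, 175, 174, 178, 176, 176, 174, 174, 172, 170, 173, 173, 175, 176, 173, 176, 177, 176, 177, 178, 177, 177, 177, 140, 70, 70]
```

View pics/g3.png

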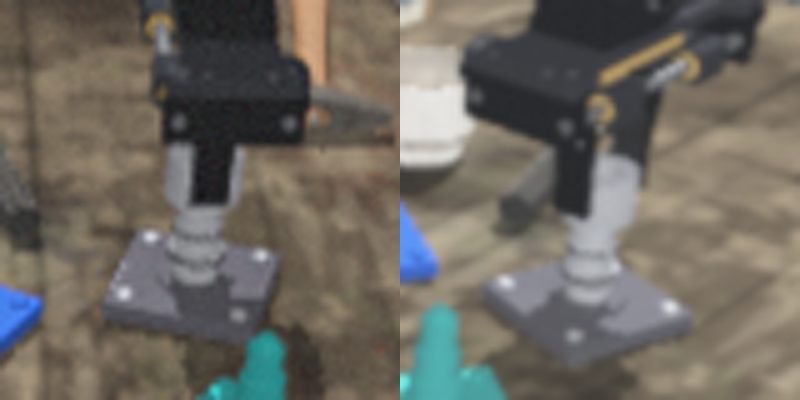

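The bushing rests at z ≈ 0.068 with all three numbered lands visible below it (side crop, rows 210-280). The small bore agrees, so this is the highest step and bay 1. I'll draw it off and look at the tray.

step_arm(
  deltas=[
    [[0,0,0,0,0,-0.004,30],[0,0,0,0,0,-0.016,30],[0,0,0,0,0,-0.04,30],[0,0,0,0,0,-0.08,30],[0,0,0,0,0,-0.1,30],[0,0,0,0.0955,-0.3576,-0.1,30],[0,0,0,0.0955,-0.3576,-0.1,30],[0,0,0,0.0955,-0.3576,-0.1,30],[0,0,0,0.0955,-0.3576,-0.1,30],[0,0,0,0.0955,-0.3576,-0.1,30],[0,0,0,0.0955,-0.3576,-0.1,30],[0,0,0,0.0955,-0.3576,-0.1,30],[0,0,0,0.0955,-0.3576,-0.1,30],[0,0,0,0.0955,-0.3576,-0.1,30],[0,0,0,0.0955,-0.3576,-0.1,30],[0,0,0,0.0955,-0.3576,-0.1,30]],
  ],
)

```text
time: 15.1
ee_pos: [0.559, 0.1195, 0.1992]
eef_rot: [1.0, -0.001, 0.0, 0.0]
ft_force: [-0.3, 0.6, -1.9]
width: 0.0434
grip_force: 40.0
```

Run:
```python
from h import *
s,c=grab('wrist'); save(c,'w6.png'); print({k:np.round(v,4).tolist() for k,v in s.items() if k in('time','ee_pos','eef_rot','joint_positions','ft_force','width')})
for p in((.6456,.1195,.008),(.6456,.0535,.008)): print(proj(c,p))
```

```text
{'time': 15.1, 'joint_positions': [0.2462, 0.3108, -0.643, 1.6399, 0.1945, 1.2556, -2.0065], 'ee_pos': [0.559, 0.1195, 0.1992], 'eef_rot': [1.0, -0.0006, 0.0001, 0.0001], 'ft_force': [-0.3228, 0.565, -1.9429], 'width': 0.0434}
(np.float64(260.08412454759156), np.float64(99.86568410092427))
(np.float64(322.54615741230253), np.float64(99.82961591207075))
```

View pics/w6.png

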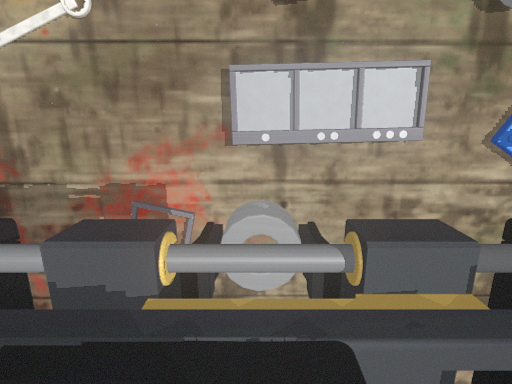

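The tray's one-rivet bay is at left, with its floor at about (264,101) and its rivet at (265,137).

Run:
```python
from h import *
s,c=grab('wrist'); g=c['img'].astype(int).mean(2)
m=((g>165)).astype(np.uint8)*255; m[:60]=0;m[130:]=0
m=cv2.morphologyEx(m,cv2.MORPH_OPEN,np.ones((5,5),np.uint8))
for k in cv2.findContours(m,cv2.RETR_EXTERNAL,cv2.CHAIN_APPROX_NONE)[0]:
    if cv2.contourArea(k)>1500: r_=cv2.minAreaRect(k); P=[onz(c,*p,.008) for p in cv2.boxPoints(r_)]; print(np.round(r_[0],1),r_[1:],np.round(onz(c,*r_[0],.008),4),[np.round(np.linalg.norm(P[i]-P[i-1]),4) for i in range(4)])
```

```text
[263. 100.] ((58.0, 54.0), 90.0) [0.6454 0.1166 0.008 ] [np.float64(0.0585), np.float64(0.0558), np.float64(0.0585), np.float64(0.0584)]
[326.   99.5] ((59.0, 54.0), 90.0) [0.6459 0.0501 0.008 ] [np.float64(0.0595), np.float64(0.0558), np.float64(0.0596), np.float64(0.0584)]
[389.   97.5] ((59.0, 54.0), 90.0) [ 0.6479 -0.0163  0.008 ] [np.float64(0.0595), np.float64(0.0557), np.float64(0.0598), np.float64(0.0583)]
```

step_arm(
  deltas=[
    [[0,0,0,0.0875,0.0015,0,30],[0,0,0,0.0875,0.0015,0,30],[0,0,0,0.0875,0.0015,0.04,30],[0,0,0,0.0875,0.0015,0.09,30],[0,0,0,0.0875,0.0015,0.13,30],[0,0,0,0.0875,0.0015,0.145,30],[0,0,0,0.0875,0.0015,0.152,30],[0,0,0,0.0875,0.0015,0.154,30],[0,0,0,0.0875,0.0015,0.155,30],[0,0,0,0.0875,0.0015,0.156,30],[0,0,0,0.0875,0.0015,0.157,30],[0,0,0,0.0875,0.0015,0.157,30]],
  ],
)

```text
time: 16.7
ee_pos: [0.6465, 0.1186, 0.0422]
eef_rot: [1.0, -0.0, 0.0, 0.0]
ft_force: [-0.0, -0.1, -1.0]
width: 0.0435
grip_force: 40.0
```

Next I'll lower in half-millimetre steps until it touches.

step_arm(
  deltas=[
    [[0,0,0,0,0,0.0005,30],[0,0,0,0,0,0.001,30],[0,0,0,0,0,0.0015,30],[0,0,0,0,0,0.002,30],[0,0,0,0,0,0.002,30]],
  ],
)

```text
time: 17.32
ee_pos: [0.6465, 0.1187, 0.0407]
eef_rot: [1.0, -0.0, 0.0, 0.0]
ft_force: [-3.4, -0.1, 4.9]
width: 0.0435
grip_force: 40.0
```

It has touched down at about 6 N. I'll open and retreat upward.

step_arm(
  deltas=[
    [[0,0,0,0,0,0,52],[0,0,0,0,0,0,56],[0,0,0,0,0,0,65],[0,0,0,0,0,0,75],[0,0,0,0,0,0,75],[0,0,0,0,0,-0.01,75],[0,0,0,0,0,-0.04,75],[0,0,0,0,0,-0.1,75],[0,0,0,0,0,-0.14,75],[0,0,0,0,0,-0.14,75],[0,0,0,0,0,-0.14,75]],
  ],
)

```text
time: 18.7
ee_pos: [0.6463, 0.1186, 0.18]
eef_rot: [1.0, -0.0, -0.0, 0.0]
ft_force: [-0.4, -1.1, 0.5]
width: 0.0652
grip_force: 0.0
```

Run:
```python
from h import *
s,c=grab('wrist'); _,d=grab('side'); print(s['time'],s['ee_pos'],s['ft_force'])
i=np.hstack([c['img'][60:300,60:460],cv2.resize(d['img'][150:290,150:350],(343,240))])
cv2.imwrite('pics/g4.png',i[:,:,::-1])
```

```text
18.7 [0.64627839 0.11856779 0.18003685] [-0.42637387 -1.08832304  0.53713486]
```

View pics/g4.png

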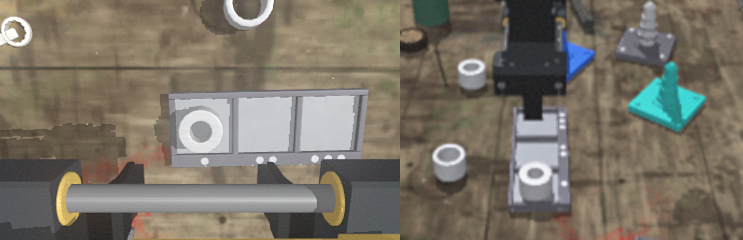

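The bushing lies flat in the one-rivet bay (crop (200,130)), and the waiting bushings, which visibly have larger bores, are untouched. I'll check its centring, then hand in.

Run:
```python
from h import *
s,c=grab('wrist'); b=onz(c,260,190,.038); f=onz(c,262,185,.008); e=np.linalg.norm((b-f)[:2]); print(b,f,e)
if e<.009: print(r.close_job())
```

```text
[0.6461452 0.1184603 0.038    ] [0.64453845 0.11633317 0.008     ] 0.0026657687027562453
the job is handed in; nothing more can be done
None
```

The bushing stopped on the highest step and I held it there at about 12 N for over a second, then set it flat in bay 1 (one rivet), about 3 mm off centre by the wrist camera, and handed the job in at about 19 s; I don't have the verdict.

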